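# Present a monitor-arm lever level above its cradle

## Task

Swing the cradle's clear frosted cover up by its orange bar until it rests on its stop, gently, neither flicking it nor letting it fall. Then pick up the lopsided monitor-arm lever by the yellow band that marks its balance point, and hold it level and still about 6 cm clear above the blue seats, hub over the large seat and small eye over the small one, ready to be lowered. Finish while still holding it there in the gripper, with the cover open and everything else left where it was.

Things in the scene. Friction and masses are not known exactly. Their poses are not given: they have to be found in the camera images.
- fixture: The cradle, fixed to the surface: grey base plate 170 x 260 x 10 mm with two blue seat blocks (74 mm and 44 mm square, tops 24 mm above the surface) and at its back two hinge posts for the clear frosted cover. Origin on the surface midway between the lines of the two ends; x points to the hinge side (away from the robot at yaw 0), y from the large seat to the small one, z up. It may stand left or right of the middle, the lever on the other side.
- hub_seat (a point): Centre of the large round recess (62 mm wide, 10 mm deep), at the level of its block's top; 90 mm from the fixture origin toward -y of the fixture.
- eye_seat (a point): Centre of the small round recess (30 mm wide, 10 mm deep), at the level of its block's top; 100 mm from the fixture origin toward +y of the fixture.
- cover (a joint): Hinge of the clear frosted cover in rad: 0 shut (level), 1.85 on its stop, leaning back beyond upright, where it stays by its own weight; below about 1.45 it falls shut if let go. The cover weighs 0.16 kg and swings freely. It is a panel 206 mm wide that ends 136 mm from the hinge; 72 mm above the surface when shut.
- cover_bar (a point): Middle of the orange grip bar in front of the cover, parallel to the hinge (fixture y), 180 mm from the hinge axis in the plane of the cover; round, 12 mm thick, 98 mm free between its two side arms, 38 mm free between bar and cover edge. It can turn between gripper pads that pinch it lightly, so the gripper may stay pointing down all the way. When shut it is 72 mm above the surface, with nothing under it but the surface.
- cover_hinge (a point): Middle of the hinge axis, 95 mm from the fixture origin toward +x and 72 mm above the surface; the axis runs along fixture y, the cover opens by rising on the robot's side and swinging away from the robot.
- lever: The loose monitor-arm lever, 0.4 to 0.75 kg: an aluminium bar 22 mm wide and 24 mm high between a heavy dark hub (56 mm across, 50 mm tall) and a small dark eye (26 mm across, 50 mm tall), 231 mm long over all, lying flat on hub and eye so that the bar spans 16 to 40 mm above the surface. Origin at its underside, 90 mm from the hub axis on the line to the eye; x points from hub to eye, z up.
- lever_balance (a point): Balance point of the lever (centre of mass), at the middle of the bar's width and height, 53 mm from the hub axis toward the eye and 28 mm above the lever's underside; a yellow band 12 mm wide runs round the bar here. Axes as the lever's.
- lever_hub (a point): Centre of the hub's underside, 90 mm from the lever origin toward -x of the lever.
- lever_eye (a point): Centre of the eye's underside, 100 mm from the lever origin toward +x of the lever.
- basket: Bystander: round wicker basket, 141 x 145 x 87 mm; origin under its centre.
- glue_stick: Bystander: yellow and red glue stick lying down, 23 x 103 mm; origin under its centre.
- pot_red: Bystander: small paint pot with a dark red band, 36 mm across, 38 mm tall; origin under its centre.
- marker: Bystander: white and red marker pen lying down, 17 x 135 x 16 mm; origin under its centre.
- eraser: Bystander: white eraser in a blue sleeve, 20 x 42 x 12 mm; origin under its centre.

How it is judged:
By the outcome, as a careful person would: the job done as asked, in the order asked, and still so for the second after the job is handed in, while the arm keeps its last pose, push and grip.
It also fails if it takes over 64 s, if anything falls off the work surface, if the arm or the gripper's body presses on something with over 40 N, if the wrist force passes 120 N, or if a joint passes its speed limit or range.

## Robot

A 6-joint arm with a two-finger parallel gripper is mounted at the origin on a cart in front of the work surface, level with it; the furniture and walls round the work are solid. World frame = base frame: x ahead of the robot, y to its left, z up, the work surface at z = 0. Lengths are in m, angles in rad, forces in N, time in s.
With the tool pointing down it reaches from about 0.35 to 0.85 m from the base axis. Payload 8.1 kg.
Tool frame: the origin (TCP) lies between the finger pads; the fingertips stand 8 mm ahead of it and the grasp point (between the pads) lies 11 mm behind it (robot.tip_reach is the y of the fingertips in the tool frame, in m); y points along the fingers, z is the direction in which the jaws open and shut, and the axes are right-handed (so a half turn about y gives the same grasp; the last joint's range is limited). The gripper opens to 93 mm and grips with 3 to 60 N. Pads are 15 mm wide; open, the fingers measure 128 mm over their backs; the gripper's body (75 mm by 188 mm) begins 65 mm behind the grasp point.
Start: joints at [-1.261, 0.13, 1.488, -0, 1.523, -0.085], TCP at [0.231, -0.554, 0.227] pointing down, gripper open.
Joint ranges: [-2.96, 2.96], [-0.89, 2.26], [0.02, 2.5], [-1.34, 4.48], [0, 2.73], [-2.66, 2.66]. Speed limits (rad/s): [2.39, 2.39, 2.79, 3.14, 3.14, 3.14].

## Interface

Orientations are given as a rotation vector (axis times angle).
In Python, from plant import robot gives the robot as it stands.
- The arm moves only by the tool carry_out, never from a script. Its argument "increments" is a list of rows, each an object with "linear": the shift along the tool's x, y, z in m, a list of three; "yaw": the turn about the tool's y in rad. A call has 1 to 5 rows; each row is the pose to reach, as a shift and turn from the pose measured when the call began, along the tool's axes at that moment; what a row does not reach only later rows make up. A row lasts 1/8 s, in which the tool goes at most 62.5 mm and 10.7 degrees, less where a joint would pass 70% of its speed; a pose out of reach is approached as far as the arm can. A call with a gripper value outside its range is refused whole. "gripper" is the opening, from 0 (shut) to 1 (fully open), set as the call begins (left out, the last holds). The fingers move at their own pace and stop on an object; "newtons" is the grip in N (left out, the last holds). Time passes only in rows, so rows that repeat a pose let the fingers close. It gives the time, the measured TCP pose, the force and the opening at its end, in the units of the state.
- robot.read_state(): the state, without advancing time (a new reading comes with each control period).
- robot.read_camera(name): name is "side" or "top" or "wrist"; returns the picture (384x512x3 uint8, blue, green, red); there is no depth.
- robot.camera_params(name): a dict with "fov_y" (degrees; the focal length in pixels is half the picture's height over the tangent of half this angle, whatever the lens; pixels are square), "cx", "cy" (the principal point, pixels), "R" (3x3) and "t" (3): a world point X has camera coordinates R X + t. Camera axes: x right, y down, z forward; pixel columns grow to the right and rows downward; lengths in m; the calibration is good to about 2 mm. A picture is of the moment at which its call begins: read the wrist's pose just before it. camera_params takes no time and is no camera call; for the wrist camera it gives the pose at the moment of the call.
- robot.close_job(): hands the job in, once; it reports no verdict.
The state is a dict: "t": time; "q": joint angles; "dq": joint speeds; "joint_torque": joint torques, N m; "tool_pos": TCP position; "orientation": TCP orientation; "force": force on the tool from outside, world axes, zero at the start; "wrist_torque": the same for the moment, N m; "opening": finger opening in m.
Only numpy, scipy, OpenCV 4.12 (cv2) and the standard library are available. Lean on these libraries where they do the work, as an engineer would, in place of code of your own. Each camera call takes 0.05 s, during which the arm holds its last target.

## Working session

There is one attempt and no reset: what is moved stays moved. The work goes in short steps, Python scripts to look and compute and a tool call to move; the robot and the scene stay as the last step left them, time stands still between calls to the robot, and variables do not carry over. Pictures are saved under pics/ and viewed, and the job is handed in when it is done.

Besides the shell and the picture viewer there is one more tool, called as name([rows], argument=value, ...), one row to a line, values as JSON. carry_out: Moves the arm, as the interface text tells. Its arguments: {"type":"object","properties":{"increments":{"type":"array","items":{"type":"object","properties":{"linear":{"type":"array","items":{"type":"number"}},"yaw":{"type":"number"}}}},"gripper":{"type":"number"},"newtons":{"type":"number"}},"required":["increments"]}

```bash
mkdir -p pics; ls; python3 - <<'E'
from plant import robot
import cv2,numpy as np
s=robot.read_state();print(s)
for n in ['top','side','wrist']:
    p=robot.camera_params(n);print(n,p)
    cv2.imwrite(f'pics/{n}0.png',robot.read_camera(n))
E
```

```text
pics
{'t': 0.0, 'q': array([-1.26139384e+00,  1.31142857e-01,  1.48926358e+00,  9.39008001e-06,
        1.52301033e+00, -8.54205158e-02]), 'dq': array([ 0.00078088,  0.0018299 ,  0.00041423, -0.00013164,  0.00018296,
       -0.001291  ]), 'joint_torque': array([-2.30704300e-04, -5.59832132e+01, -4.91760314e+01,  7.68470066e-02,
        3.55387141e-02, -1.65400870e-04]), 'tool_pos': array([ 0.23063052, -0.55330542,  0.225607  ]), 'orientation': array([-0.40119192,  2.00665555, -2.00294733]), 'force': array([-0.07131951,  0.07738671,  0.28689191]), 'wrist_torque': array([ 0.02325335, -0.04835316, -0.01199681]), 'opening': 0.09296663013758674}
top {'fov_y': 47.2594433395319, 'cx': 258.18843223221086, 'cy': 194.67192052179738, 'R': array([[ 0.01465348, -0.99956375,  0.02564349],
       [-0.98633902, -0.01865845, -0.16366797],
       [ 0.16407503, -0.02289487, -0.98618214]]), 't': array([-0.02859724,  0.53029223,  1.46335343])}
side {'fov_y': 55.46371473116312, 'cx': 259.3143571105999, 'cy': 185.09066664014247, 'R': array([[-0.99877702,  0.04941953,  0.00147529],
       [ 0.02699857,  0.57015715, -0.82109189],
       [-0.04141912, -0.82004788, -0.57079412]]), 't': array([0.53782524, 0.05518873, 1.20067638])}
wrist {'fov_y': 63.99667616926949, 'cx': 256.94813743811324, 'cy': 195.94181148779916, 'R': array([[ 0.38493861, -0.92293922, -0.0023372 ],
       [-0.89473768, -0.37379519,  0.24438011],
       [-0.22642162, -0.09198016, -0.9696767 ]]), 't': array([-0.59966012, -0.02959702,  0.39116599])}
```

View pics/top0.png

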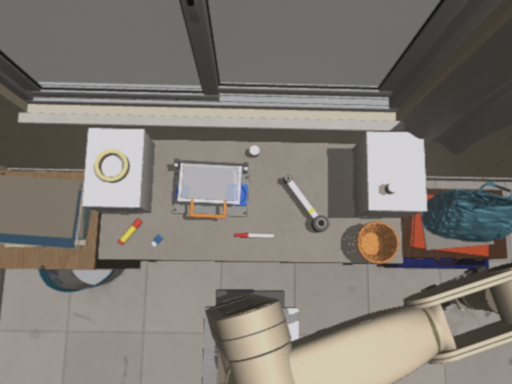

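View pics/side0.png

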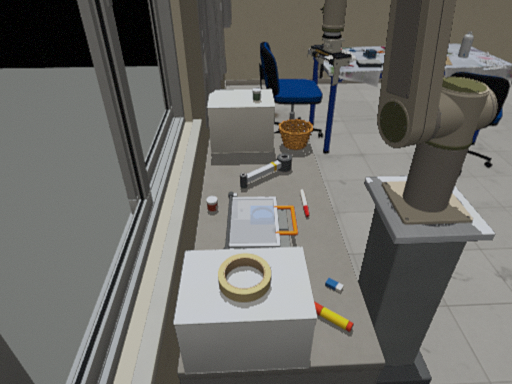

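View pics/wrist0.png

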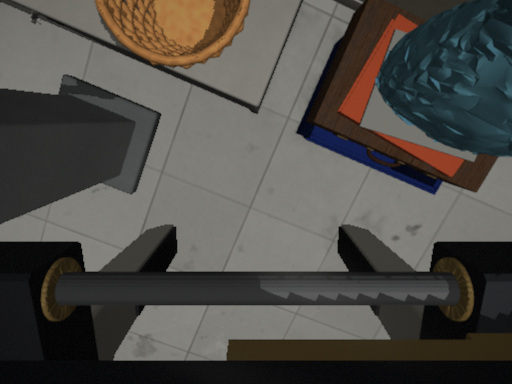

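```bash
cat > h.py <<'E'
import numpy as np,cv2
from plant import robot
from scipy.spatial.transform import Rotation as Rn
def ray(p,u,v):
    f=192/np.tan(np.radians(p['fov_y']/2)); d=np.array([(u-p['cx'])/f,(v-p['cy'])/f,1.]); R=np.array(p['R']);t=np.array(p['t'])
    return -R.T@t, R.T@d
def onz(p,u,v,z):
    c,d=ray(p,u,v); return c+d*(z-c[2])/d[2]
def proj(p,X):
    f=192/np.tan(np.radians(p['fov_y']/2)); c=np.array(p['R'])@X+p['t']; return np.array([p['cx']+f*c[0]/c[2],p['cy']+f*c[1]/c[2]])
def shot(n,name):
    p=robot.camera_params(n); im=robot.read_camera(n); cv2.imwrite(f'pics/{name}.png',im); return p,im
E
python3 - <<'E'
from h import *
im=cv2.imread('pics/top0.png'); cv2.imwrite('pics/topz.png',cv2.resize(im[130:270,80:410],None,fx=2.4,fy=2.4,interpolation=cv2.INTER_CUBIC))
im=cv2.imread('pics/side0.png'); cv2.imwrite('pics/sidez.png',cv2.resize(im[130:340,180:380],None,fx=2.8,fy=2.8,interpolation=cv2.INTER_CUBIC))
E
```

```text
(no output)
```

View pics/topz.png

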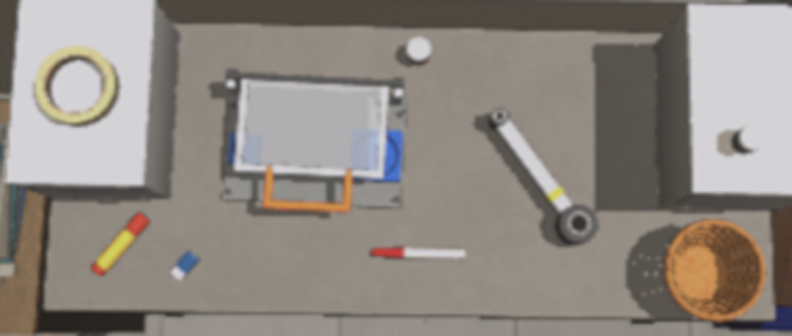

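View pics/sidez.png

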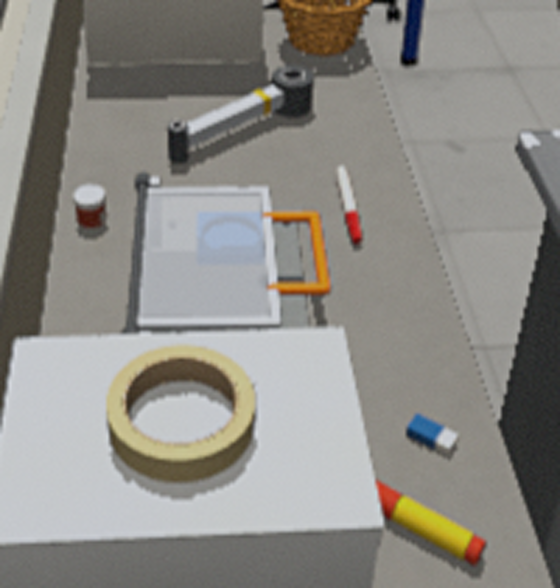

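```bash
python3 - <<'E'
from h import *
p=robot.camera_params('top'); c=lambda x,y:(80+(x+.5)/2.4-.5,130+(y+.5)/2.4-.5)
for n,x,y,z in [('barL',268,206,.072),('barR',347,208,.072),('bar mid',307,207,.072),('coverTL',240,83,.072),('coverTR',388,90,.072),('coverBL',237,171,.072),('coverBR',384,176,.072),('postL',231,80,.072),('postR',398,92,.072),
 ('eye',499,117,.05),('hub',577,223,.05),('band',557,195,.04),('boxL corner',168,188,0),('boxL top',155,183,.13),('pot',418,49,.038),('baseFL',223,200,.01),('baseFR',401,207,.01),('tablefront',300,310,0),('tableback',300,25,0),('markerL',372,252,.01),('markerR',465,254,.01)]:
    print(n,onz(p,*c(x,y),z).round(4))
im=cv2.imread('pics/side0.png')
p2=robot.camera_params('side')
m=cv2.inRange(cv2.cvtColor(im,cv2.COLOR_BGR2HSV),(5,170,120),(20,255,255)); m[:190]=0;m[250:]=0
ys,xs=np.nonzero(m);print(xs.min(),xs.max(),ys.min(),ys.max())
print(onz(p2,294,221,.072))
# box height: side view top front-right corner
print(onz(p2,310,318,.13),onz(p2,305,250,.13),onz(p2,180,318,.13))
E
```

```text
barL [0.4514 0.2025 0.072 ]
barR [0.4505 0.093  0.072 ]
bar mid [0.4509 0.1485 0.072 ]
coverTL [0.6255 0.2489 0.072 ]
coverTR [0.6197 0.0396 0.072 ]
coverBL [0.4997 0.2475 0.072 ]
coverBR [0.4964 0.0426 0.072 ]
postL [0.6296 0.2617 0.072 ]
postR [0.6171 0.0253 0.072 ]
eye [ 0.5883 -0.1203  0.05  ]
hub [ 0.4374 -0.2315  0.05  ]
band [ 0.4782 -0.2047  0.04  ]
boxL corner [0.4835 0.358  0.    ]
boxL top [0.4729 0.3464 0.13  ]
pot [ 0.6898 -0.0024  0.038 ]
baseFL [0.4661 0.2757 0.01  ]
baseFR [0.4605 0.0181 0.01  ]
tablefront [0.3105 0.1601 0.    ]
tableback [0.7334 0.1747 0.    ]
markerL [0.3946 0.0586 0.01  ]
markerR [ 0.3939 -0.0755  0.01  ]
276 297 206 234
[0.45045837 0.15972741 0.072     ]
[0.46797045 0.5086562  0.13      ] [0.45015608 0.33006392 0.13      ] [0.71319181 0.49677842 0.13      ]
```

```bash
cat >> h.py <<'E'
def tool():
    s=robot.read_state(); return s,np.array(s['tool_pos']),Rn.from_rotvec(s['orientation']).as_matrix()
def plan(target,zdir=None):
    """target TCP world; zdir wanted tool z dir (mod pi)"""
    s,p,R=tool(); l=R.T@(np.array(target)-p); out=[l.round(4)]
    if zdir is not None:
        d=R.T@np.array([zdir[0],zdir[1],0]); a=np.arctan2(d[0],d[2]); a=(a+np.pi/2)%np.pi-np.pi/2; out.append(round(a,4))
    print('t',round(s['t'],2),'tcp',p.round(4),'F',np.round(s['force'],1),'open',round(s['opening'],4)); print('linear,yaw',out, 'q6',round(s['q'][5],2))
    return l
E
python3 - <<'E'
from h import *
s,p,R=tool();print(R.round(3))
P=robot.camera_params('wrist');C=-P['R'].T@P['t'];print('cam',C,'in tool',R.T@(C-p)); print('camaxes in tool',(P['R']@R).round(3))
plan([0.44,0.148,0.24],[1,-0.028])
plan([0.40,-0.18,0.24],[1,-0.028])
E
```

```text
[[-0.923 -0.     0.385]
 [-0.385  0.001 -0.923]
 [-0.    -1.    -0.001]]
cam [ 0.29293049 -0.52856853  0.38526571] in tool [-0.06706142 -0.1594477   0.00077238]
camaxes in tool [[-0.     0.001  1.   ]
 [ 0.97  -0.244  0.001]
 [ 0.244  0.97  -0.001]]
t 0.15 tcp [ 0.2307 -0.5534  0.2258] F [0.3 0.4 0.2] open 0.0934
linear,yaw [array([-0.463 , -0.0133, -0.567 ]), np.float64(-1.148)] q6 -0.09
t 0.15 tcp [ 0.2307 -0.5534  0.2258] F [0.3 0.4 0.2] open 0.0934
linear,yaw [array([-0.2999, -0.0138, -0.2796]), np.float64(-1.148)] q6 -0.09
```

carry_out([
  {"linear":[-0.04,0,-0.04],"yaw":-0.14},
  {"linear":[-0.08,0,-0.08],"yaw":-0.3},
  {"linear":[-0.125,-0.005,-0.12],"yaw":-0.45},
  {"linear":[-0.17,-0.01,-0.16],"yaw":-0.6},
  {"linear":[-0.2,-0.014,-0.19],"yaw":-0.72},
])

```text
t: 0.78
tool_pos: [0.3429, -0.2989, 0.2401]
orientation: [-0.961, 1.534, -1.531]
force: [1.1, 0.2, 0.0]
opening: 0.0929
```

```bash
python3 - <<'E'
from h import *
plan([0.40,-0.12,0.24],[1,-0.028])
E
```

```text
t 0.78 tcp [ 0.3429 -0.2989  0.2401] F [1.1 0.2 0. ] open 0.0929
linear,yaw [array([-0.1859,  0.0004, -0.0265]), np.float64(-0.4226)] q6 -0.38
```

```bash
python3 - <<'E'
from h import *
plan([0.46,0.03,0.26],[1,-0.028])
E
```

```text
t 0.78 tcp [ 0.3429 -0.2989  0.2401] F [1.1 0.2 0. ] open 0.0929
linear,yaw [array([-0.3471, -0.0194, -0.0378]), np.float64(-0.4226)] q6 -0.38
```

carry_out([
  {"linear":[-0.05,0,-0.005],"yaw":-0.08},
  {"linear":[-0.11,-0.005,-0.012],"yaw":-0.18},
  {"linear":[-0.17,-0.01,-0.02],"yaw":-0.28},
  {"linear":[-0.23,-0.015,-0.026],"yaw":-0.37},
  {"linear":[-0.28,-0.019,-0.032],"yaw":-0.423},
])

```text
t: 1.4
tool_pos: [0.4363, -0.0308, 0.2598]
orientation: [-1.196, 1.228, -1.226]
force: [1.5, -0.3, 0.6]
opening: 0.0928
```

carry_out([
  {"linear":[-0.04,0,0.02]},
  {"linear":[-0.06,0,0.03]},
  {"linear":[-0.06,0,0.03]},
  {"linear":[-0.06,0,0.03]},
])

```text
$.increments[0]: bad value
```

```bash
python3 - <<'E'
from h import *
shot('wrist','w1'); print(tool()[2].round(3))
plan([0.451,0.148,0.15],[1,-0.028])
E
```

```text
[[-0.019  0.002  1.   ]
 [-1.     0.005 -0.019]
 [-0.005 -1.     0.002]]
t 1.45 tcp [ 0.4375 -0.026   0.2602] F [-1.7  4.4  0.2] open 0.0931
linear,yaw [array([-0.1737,  0.1111,  0.0099]), np.float64(0.0085)] q6 -0.16
```

View pics/w1.png

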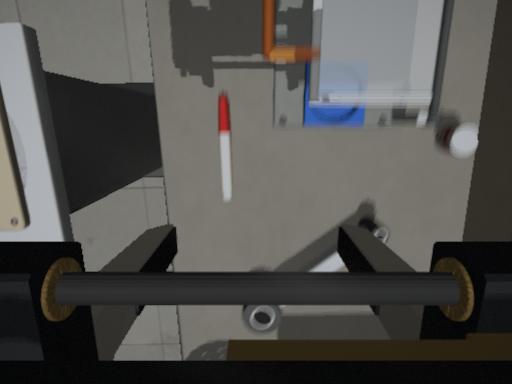

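carry_out([
  {"linear":[-0.05,0.0,0.02],"yaw":0.009},
  {"linear":[-0.08,0.0,0.04],"yaw":0.009},
  {"linear":[-0.08,0.0,0.04],"yaw":0.009},
  {"linear":[-0.08,0.0,0.04],"yaw":0.009},
])

```text
t: 1.95
tool_pos: [0.4787, 0.0527, 0.2603]
orientation: [-1.192, 1.232, -1.227]
force: [-0.1, -0.2, 0.5]
opening: 0.0926
```

```bash
python3 - <<'E'
from h import *
import pickle
p,im=shot('wrist','w2');pickle.dump(p,open('w2.pkl','wb'))
print(plan([0.451,0.148,0.15],[1,-0.028]))
m=cv2.inRange(cv2.cvtColor(im,cv2.COLOR_BGR2HSV),(3,150,60),(22,255,255))
cs,_=cv2.findContours(m,cv2.RETR_EXTERNAL,cv2.CHAIN_APPROX_NONE)
for c in cs:
    if cv2.contourArea(c)>300: print(cv2.boundingRect(c),cv2.contourArea(c))
E
```

```text
t 2.0 tcp [0.4787 0.0523 0.2605] F [1.  0.3 0.2] open 0.093
linear,yaw [array([-0.0943,  0.1109, -0.0305]), np.float64(-0.0011)] q6 0.03
[-0.09430128  0.11086555 -0.03054658]
(223, 27, 58, 120) 1912.5
```

View pics/w2.png

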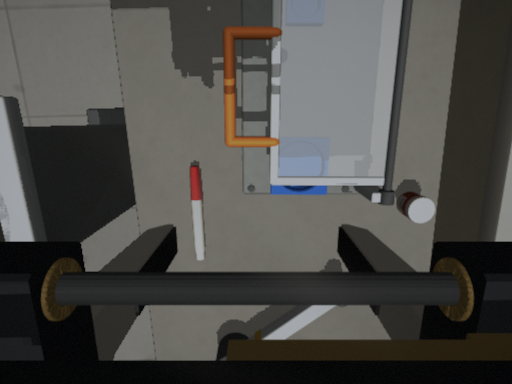

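```bash
python3 - <<'E'
from h import *
import pickle
p=pickle.load(open('w2.pkl','rb')); im=cv2.imread('pics/w2.png')
hsv=cv2.cvtColor(im,cv2.COLOR_BGR2HSV)
m=cv2.inRange(hsv,(3,150,40),(22,255,255))
for v in [45,60,95,110,125]:
    xs=np.nonzero(m[v,180:280])[0]+180; print(v,xs.min(),xs.max(),onz(p,xs.min(),v,.072).round(4),onz(p,xs.max(),v,.072).round(4))
a=onz(p,262,np.mean(np.nonzero(m[10:60,255])[0])+10,.072);b=onz(p,255,np.mean(np.nonzero(m[120:160,255])[0])+120,.072);print('arms',a,b)
# plate corners, z=.01 ; hinge rod
g=cv2.cvtColor(im,cv2.COLOR_BGR2GRAY)
for v in [20,60,100,140,170]: 
    print(v,[int(x) for x in g[v,380:415]])
E
python3 -c "
import cv2
im=cv2.imread('pics/w2.png');cv2.imwrite('pics/w2z.png',cv2.resize(im[0:220,200:450],None,fx=2.7,fy=2.7,interpolation=cv2.INTER_CUBIC))"
```

```text
45 223 233 [0.4474 0.1953 0.072 ] [0.4578 0.195  0.072 ]
60 224 234 [0.4477 0.1808 0.072 ] [0.4582 0.1805 0.072 ]
95 225 234 [0.4469 0.1457 0.072 ] [0.4566 0.1454 0.072 ]
110 225 234 [0.446  0.1301 0.072 ] [0.4558 0.1299 0.072 ]
125 225 234 [0.4452 0.1142 0.072 ] [0.4551 0.1139 0.072 ]
arms [0.48823912 0.20598819 0.072     ] [0.47775694 0.09531403 0.072     ]
20 [131, 134, 141, 145, 144, 144, 145, 145, 145, 144, 145, 144, 144, 144, 145, 145, 144, 144, 144, 137, 99, 42, 39, 47, 54, 61, 64, 65, 62, 57, 73, 96, 103, 103, 104]
60 [149, 149, 149, 149, 149, 149, 149, 149, 149, 149, 148, 148, 149, 148, 149, 139, 95, 39, 41, 51, 60, 65, 68, 67, 62, 61, 91, 107, 108, 108, 108, 108, 108, 107, 108]
100 [151, 151, 152, 151, 151, 150, 151, 152, 151, 151, 151, 136, 86, 34, 46, 54, 61, 67, 68, 66, 60, 76, 100, 108, 108, 108, 108, 109, 109, 109, 109, 109, 109, 109, 108]
140 [153, 153, 153, 153, 153, 153, 154, 127, 70, 39, 48, 59, 64, 69, 68, 63, 63, 94, 111, 111, 110, 110, 111, 110, 111, 110, 110, 110, 111, 110, 110, 110, 110, 110, 110]
170 [153, 153, 154, 150, 117, 63, 41, 50, 58, 66, 69, 66, 63, 74, 100, 110, 111, 110, 109, 108, 108, 107, 107, 107, 108, 107, 108, 108, 108, 110, 110, 109, 109, 110, 110]
```

View pics/w2z.png

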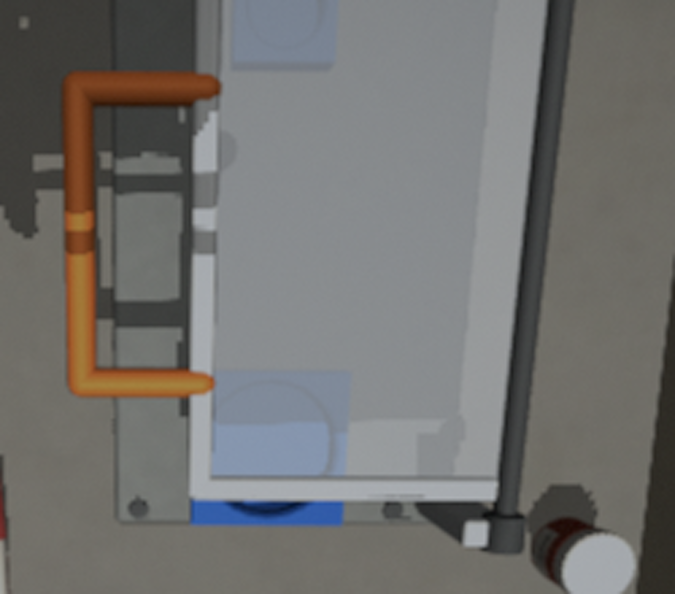

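```bash
python3 - <<'E'
from h import *
import pickle
p=pickle.load(open('w2.pkl','rb'))
for u,v in [(405.2,20),(401.2,60),(397,100),(392.7,140),(389,170)]: print(onz(p,u,v,.072).round(4))
c=lambda x,y:(200+(x+.5)/2.7-.5,(y+.5)/2.7-.5)
for n,x,y,z in [('plateFR',117,521,.01),('plateF',113,100,.01),('bigblue BR',343,523,.024),('bigblueBL',192,523,.024),('capR',507,533,.072)]: print(n,onz(p,*c(x,y),z).round(4))
# seat prediction
th=-.03; ex=np.array([np.cos(th),np.sin(th)]);ey=np.array([-ex[1],ex[0]])
bar=np.array([.452,.1507]); h=bar+.18*ex; o=h-.095*ex
print('hinge',h,'o',o,'hub',o-.09*ey,'eye',o+.1*ey,'plateFR',o-.085*ex-.13*ey, 'open bar',h-.18*np.cos(1.85)*ex,.072+.18*np.sin(1.85))
E
```

```text
[0.6349 0.2136 0.072 ]
[0.634  0.1756 0.072 ]
[0.6329 0.1354 0.072 ]
[0.6316 0.0927 0.072 ]
[0.63   0.0589 0.072 ]
plateFR [0.4589 0.0225 0.01  ]
plateF [0.4646 0.2176 0.01  ]
bigblue BR [0.5704 0.0216 0.024 ]
bigblueBL [0.4963 0.0237 0.024 ]
capR [0.6306 0.0269 0.072 ]
hinge [0.63191901 0.14530081] o [0.53696175 0.14815038] hub [0.53426216 0.05819088] eye [0.5399613  0.24810539] plateFR [0.44810058 0.0207585 ] open bar [0.68150293 0.14381285] 0.24502953653555398
```

```bash
python3 - <<'E'
from h import *
plan([.4525,.150,.16],[1,-.03]);plan([.4525,.150,.061],[1,-.03])
E
```

```text
t 2.0 tcp [0.4787 0.0523 0.2605] F [1.  0.3 0.2] open 0.093
linear,yaw [array([-0.0964,  0.1009, -0.0291]), np.float64(0.0009)] q6 0.03
t 2.0 tcp [0.4787 0.0523 0.2605] F [1.  0.3 0.2] open 0.093
linear,yaw [array([-0.0959,  0.1999, -0.0292]), np.float64(0.0009)] q6 0.03
```

carry_out([
  {"linear":[-0.035,0.03,-0.01],"yaw":0.0},
  {"linear":[-0.07,0.07,-0.02],"yaw":0.0},
  {"linear":[-0.0964,0.1,-0.029],"yaw":0.0},
  {"linear":[-0.0964,0.1,-0.029],"yaw":0.0},
  {"linear":[-0.0964,0.1,-0.029],"yaw":0.0},
], gripper=0.39, newtons=6)

```text
t: 2.62
tool_pos: [0.4533, 0.1489, 0.162]
orientation: [-1.19, 1.231, -1.229]
force: [-0.4, 0.1, 0.4]
opening: 0.0473
```

```bash
python3 - <<'E'
from h import *
shot('wrist','w3')
plan([.4525,.150,.061],[1,-.03])
E
```

```text
t 2.67 tcp [0.4538 0.1489 0.1625] F [ 0.3 -0.4  0.7] open 0.0436
linear,yaw [array([-0.0006,  0.1015, -0.0017]), np.float64(-0.0004)] q6 0.24
```

View pics/w3.png

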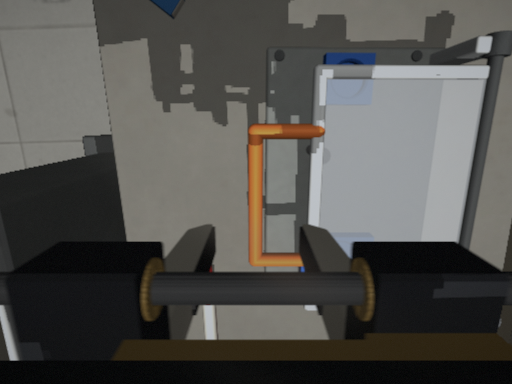

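carry_out([
  {"linear":[-0.0006,0.03,-0.0015],"yaw":0.0},
  {"linear":[-0.0006,0.06,-0.0015],"yaw":0.0},
  {"linear":[-0.0006,0.085,-0.0015],"yaw":0.0},
  {"linear":[-0.0006,0.1,-0.0015],"yaw":0.0},
  {"linear":[-0.0006,0.101,-0.0015],"yaw":0.0},
])

```text
t: 3.3
tool_pos: [0.4528, 0.1494, 0.0614]
orientation: [-1.189, 1.232, -1.23]
force: [-0.4, 0.7, -0.1]
opening: 0.0364
```

```bash
python3 - <<'E'
from h import *
shot('wrist','w4'); shot('side','s4')
plan([.4525,.150,.061],[1,-.03])
a=cv2.imread('pics/w4.png');b=cv2.imread('pics/s4.png')
cv2.imwrite('pics/c4.png',np.hstack([a[:,:][::1],cv2.resize(b[130:340,220:380],(288,384))])[:, :800])
E
```

```text
t 3.4 tcp [0.4536 0.1499 0.0626] F [-0.3 -0.4 -0.2] open 0.0362
linear,yaw [array([-0.0001,  0.0016, -0.0011]), np.float64(-0.0009)] q6 0.24
```

View pics/c4.png

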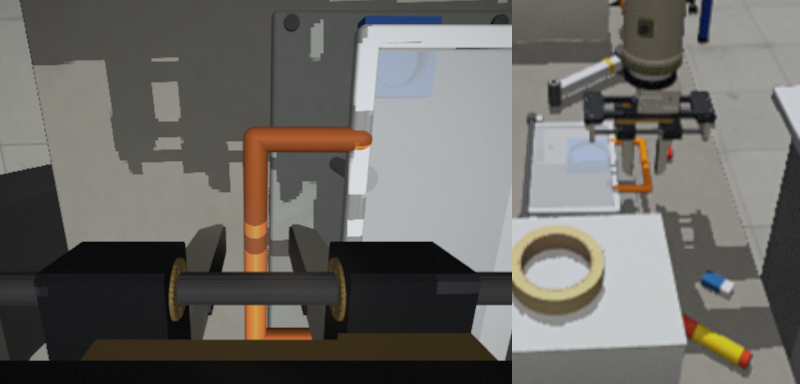

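Bar (column 256) is centred between the fingers, inner finger inside the gap. Close.

carry_out([
  {"linear":[0,0.001,0],"yaw":0.0},
  {"linear":[0,0.001,0],"yaw":0.0},
  {"linear":[0,0.001,0],"yaw":0.0},
  {"linear":[0,0.001,0],"yaw":0.0},
], gripper=0, newtons=6)

```text
t: 3.9
tool_pos: [0.4519, 0.15, 0.0615]
orientation: [-1.19, 1.233, -1.229]
force: [-9.1, -0.2, 7.8]
opening: 0.0117
```

```bash
cat >> h.py <<'E'
H=np.array([.6325,.1452,.072]); EX=np.array([np.cos(-.03),np.sin(-.03),0])
def arc(ths,r=.18,off=None):
    s,p,R=tool(); l=H+np.array([0,0,-.011])
    rel=p-l; cur=np.arctan2(rel[2],-(rel@EX)); rr=np.hypot(rel[2],rel@EX)
    print('t',round(s['t'],2),'cur th',round(cur,3),'r',round(rr,4),'F',np.round(s['force'],1),'open',round(s['opening'],4))
    for th in ths:
        T=l-r*np.cos(th)*EX+np.array([0,0,r*np.sin(th)])+np.array([0,.0,0])
        d=R.T@(T-p); d0=d.copy(); print(th,d.round(4))
E
python3 - <<'E'
from h import *
arc([0.05,.1,.18,.26,.34])
E
```

```text
t 3.9 cur th 0.003 r 0.1807 F [-9.1 -0.2  7.8] open 0.0117
0.05 [-0.0006 -0.0085  0.0009]
0.1 [-0.0007 -0.0174  0.0016]
0.18 [-0.0007 -0.0317  0.0036]
0.26 [-0.0008 -0.0457  0.0068]
0.34 [-0.0009 -0.0595  0.0111]
```

carry_out([
  {"linear":[0,-0.006,0.0],"yaw":0.0},
  {"linear":[0,-0.014,0.0008],"yaw":0.0},
  {"linear":[0,-0.023,0.0018],"yaw":0.0},
  {"linear":[0,-0.032,0.003],"yaw":0.0},
  {"linear":[0,-0.041,0.005],"yaw":0.0},
])

```text
t: 4.53
tool_pos: [0.4563, 0.1498, 0.103]
orientation: [-1.191, 1.234, -1.228]
force: [-5.1, 1.6, -0.7]
opening: 0.0119
```

```bash
python3 - <<'E'
from h import *
arc([0.3,.35,.4,.45,.5],.1808)
E
```

```text
t 4.53 cur th 0.234 r 0.1812 F [-5.1  1.6 -0.7] open 0.0119
0.3 [-0.0007 -0.0114  0.0035]
0.35 [-0.0008 -0.02    0.0064]
0.4 [-0.0008 -0.0284  0.0097]
0.45 [-0.0009 -0.0366  0.0134]
0.5 [-0.0009 -0.0447  0.0175]
```

carry_out([
  {"linear":[0,-0.01,0.0025],"yaw":0.0},
  {"linear":[0,-0.019,0.0055],"yaw":0.0},
  {"linear":[0,-0.028,0.009],"yaw":0.0},
  {"linear":[0,-0.0365,0.0125],"yaw":0.0},
  {"linear":[0,-0.045,0.0165],"yaw":0.0},
])

```text
t: 5.15
tool_pos: [0.4729, 0.1492, 0.1488]
orientation: [-1.191, 1.234, -1.228]
force: [-4.5, 1.9, -0.2]
opening: 0.0119
```

```bash
python3 - <<'E'
from h import *
arc([0.55,.6,.65,.7,.75],.1815)
E
```

```text
t 5.15 cur th 0.503 r 0.1822 F [-4.5  1.9 -0.2] open 0.0119
0.55 [-0.0008 -0.0071  0.0049]
0.6 [-0.0008 -0.0147  0.0099]
0.65 [-0.0009 -0.0221  0.0152]
0.7 [-0.0009 -0.0291  0.0208]
0.75 [-0.0009 -0.0359  0.0269]
```

carry_out([
  {"linear":[0,-0.007,0.004],"yaw":0.0},
  {"linear":[0,-0.015,0.0088],"yaw":0.0},
  {"linear":[0,-0.0225,0.014],"yaw":0.0},
  {"linear":[0,-0.03,0.0197],"yaw":0.0},
  {"linear":[0,-0.037,0.0257],"yaw":0.0},
])

```text
t: 5.78
tool_pos: [0.4987, 0.1484, 0.1869]
orientation: [-1.191, 1.235, -1.227]
force: [-6.1, 1.4, 5.1]
opening: 0.0114
```

```bash
python3 - <<'E'
from h import *
arc([0.8,.85,.9,.95,1.0],.183)
E
```

```text
t 5.78 cur th 0.755 r 0.1837 F [-6.1  1.4  5.1] open 0.0114
0.8 [-0.0008 -0.0054  0.0063]
0.85 [-0.0009 -0.0116  0.013 ]
0.9 [-0.0009 -0.0175  0.0201]
0.95 [-0.0009 -0.023   0.0274]
1.0 [-0.001  -0.0282  0.0349]
```

```bash
python3 - <<'E'
from h import *
shot('wrist','w5'); b=shot('side','s5')[1]
import h
h.H=h.H+[0,0,.0058]
arc([0.8,.85,.9,.95,1.0],.181)
a=cv2.imread('pics/w5.png')
cv2.imwrite('pics/c5.png',np.hstack([a,cv2.resize(b[130:340,220:380],(288,384))]))
E
```

```text
t 5.88 cur th 0.738 r 0.1798 F [-7.5  2.1  6.3] open 0.0116
0.8 [-0.0008 -0.0089  0.0069]
0.85 [-0.0009 -0.015   0.0136]
0.9 [-0.0009 -0.0208  0.0205]
0.95 [-0.0009 -0.0262  0.0278]
1.0 [-0.001  -0.0313  0.0353]
```

View pics/c5.png

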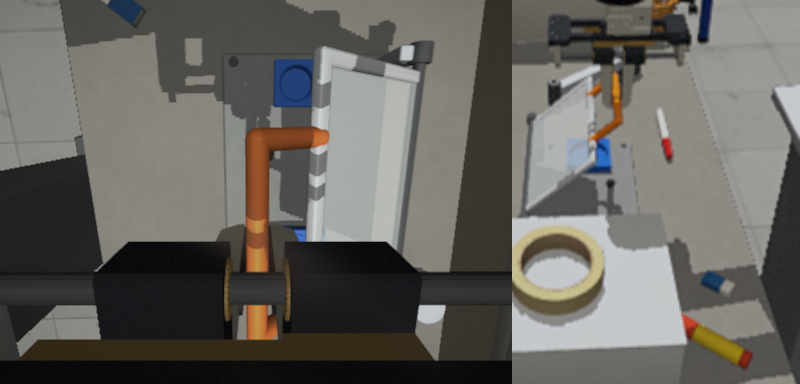

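carry_out([
  {"linear":[0,-0.009,0.006],"yaw":0.0},
  {"linear":[0,-0.0155,0.0125],"yaw":0.0},
  {"linear":[0,-0.0215,0.0195],"yaw":0.0},
  {"linear":[0,-0.027,0.027],"yaw":0.0},
  {"linear":[0,-0.032,0.0345],"yaw":0.0},
])

```text
t: 6.5
tool_pos: [0.5346, 0.1469, 0.2201]
orientation: [-1.19, 1.233, -1.228]
force: [2.1, 0.6, -5.9]
opening: 0.0116
```

```bash
sed -i 's/H=np.array(\[.6325,.1452,.072\])/H=np.array([.6325,.1452,.0778])/' h.py; python3 - <<'E'
from h import *
arc([1.05,1.1,1.15,1.2,1.25],.1812)
E
```

```text
t 6.5 cur th 1.002 r 0.1819 F [ 2.1  0.6 -5.9] open 0.0116
1.05 [-0.0012 -0.0039  0.0077]
1.1 [-0.0013 -0.0082  0.0157]
1.15 [-0.0013 -0.0121  0.0239]
1.2 [-0.0013 -0.0156  0.0322]
1.25 [-0.0013 -0.0186  0.0408]
```

carry_out([
  {"linear":[0,-0.0038,0.0077],"yaw":0.0},
  {"linear":[-0.0003,-0.008,0.0157],"yaw":0.0},
  {"linear":[-0.0004,-0.012,0.0239],"yaw":0.0},
  {"linear":[-0.0005,-0.0154,0.0322],"yaw":0.0},
  {"linear":[-0.0005,-0.0184,0.0408],"yaw":0.0},
])

```text
t: 7.12
tool_pos: [0.576, 0.1459, 0.2388]
orientation: [-1.19, 1.233, -1.229]
force: [-0.5, -2.2, 1.4]
opening: 0.0119
```

```bash
python3 - <<'E'
from h import *
arc([1.3,1.35,1.4,1.45,1.5],.181)
E
```

```text
t 7.12 cur th 1.254 r 0.181 F [-0.5 -2.2  1.4] open 0.0119
1.3 [-0.001  -0.0024  0.0081]
1.35 [-0.001  -0.0046  0.0168]
1.4 [-0.001  -0.0063  0.0257]
1.45 [-0.001  -0.0076  0.0347]
1.5 [-0.001  -0.0085  0.0437]
```

carry_out([
  {"linear":[0,-0.0024,0.0081],"yaw":0.0},
  {"linear":[0,-0.0046,0.0168],"yaw":0.0},
  {"linear":[0,-0.0063,0.0257],"yaw":0.0},
  {"linear":[0,-0.0076,0.0347],"yaw":0.0},
  {"linear":[0,-0.0085,0.0437],"yaw":0.0},
])

```text
t: 7.75
tool_pos: [0.6203, 0.1447, 0.2473]
orientation: [-1.19, 1.233, -1.228]
force: [-0.7, 0.0, 1.5]
opening: 0.0116
```

```bash
python3 - <<'E'
from h import *
arc([1.55,1.6,1.64,1.68,1.72,1.76,1.8,1.83,1.85,1.87],.181)
E
```

```text
t 7.75 cur th 1.503 r 0.181 F [-0.7  0.   1.5] open 0.0116
1.55 [-0.0009 -0.0004  0.0084]
1.6 [-0.0009 -0.0004  0.0175]
1.64 [-0.0009  0.      0.0247]
1.68 [-0.0009  0.0007  0.0319]
1.72 [-0.0009  0.0016  0.0391]
1.76 [-0.0009  0.0028  0.0462]
1.8 [-0.0009  0.0044  0.0533]
1.83 [-0.0009  0.0057  0.0586]
1.85 [-0.0009  0.0066  0.0621]
1.87 [-0.0009  0.0077  0.0655]
```

carry_out([
  {"linear":[0,-0.0004,0.0084],"yaw":0.0},
  {"linear":[0,-0.0004,0.0175],"yaw":0.0},
  {"linear":[0,0.0,0.0247],"yaw":0.0},
  {"linear":[0,0.0007,0.0319],"yaw":0.0},
  {"linear":[0,0.0016,0.0391],"yaw":0.0},
])

```text
t: 8.38
tool_pos: [0.6598, 0.1434, 0.2457]
orientation: [-1.19, 1.233, -1.228]
force: [0.3, -1.5, 1.1]
opening: 0.0114
```

```bash
python3 - <<'E'
from h import *
arc([1.76,1.79,1.82,1.84,1.86,1.88],.181)
E
```

```text
t 8.38 cur th 1.723 r 0.1809 F [ 0.3 -1.5  1.1] open 0.0114
1.76 [-0.0009  0.0011  0.0067]
1.79 [-0.0009  0.0022  0.012 ]
1.82 [-0.0009  0.0035  0.0173]
1.84 [-0.0009  0.0044  0.0208]
1.86 [-0.0009  0.0054  0.0243]
1.88 [-0.0009  0.0065  0.0277]
```

carry_out([
  {"linear":[0,0.0008,0.005],"yaw":0.0},
  {"linear":[0,0.0018,0.01],"yaw":0.0},
  {"linear":[0,0.0028,0.0145],"yaw":0.0},
  {"linear":[0,0.0037,0.018],"yaw":0.0},
  {"linear":[0,0.0044,0.0208],"yaw":0.0},
])

```text
t: 9.0
tool_pos: [0.6807, 0.1428, 0.2412]
orientation: [-1.19, 1.233, -1.228]
force: [-0.2, -0.4, 0.3]
opening: 0.0119
```

```bash
python3 - <<'E'
from h import *
arc([1.84,1.86,1.88],.181)
a=shot('wrist','w6')[1]; b=shot('side','s6')[1]
cv2.imwrite('pics/c6.png',np.hstack([a,cv2.resize(b[130:340,180:340],(288,384))]))
E
```

```text
t 9.0 cur th 1.841 r 0.181 F [-0.2 -0.4  0.3] open 0.0119
1.84 [-0.001  -0.0001 -0.0001]
1.86 [-0.001   0.0009  0.0033]
1.88 [-0.0009  0.002   0.0068]
```

View pics/c6.png

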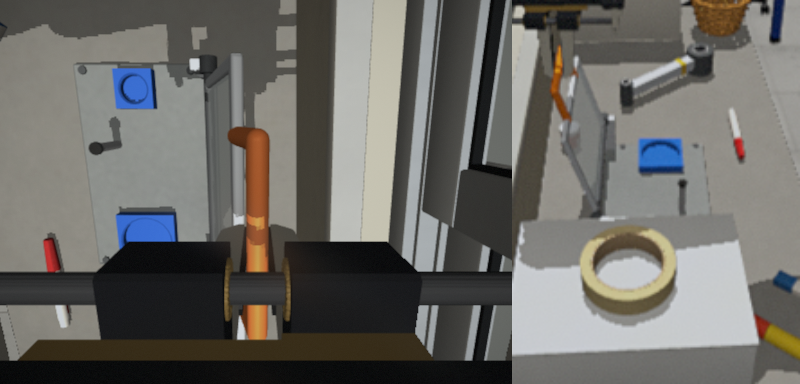

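carry_out([
  {"linear":[0,0.0003,0.0012],"yaw":0.0},
  {"linear":[0,0.0006,0.0024],"yaw":0.0},
  {"linear":[0,0.0009,0.0035],"yaw":0.0},
])

```text
t: 9.48
tool_pos: [0.6826, 0.1428, 0.2409]
orientation: [-1.193, 1.236, -1.227]
force: [-12.8, -1.8, 7.8]
opening: 0.0143
```

```bash
python3 - <<'E'
from h import *
arc([1.86,1.88],.181)
E
```

```text
t 9.47 cur th 1.851 r 0.1812 F [-12.8  -1.8   7.8] open 0.0143
1.86 [-0.0009  0.0006  0.0015]
1.88 [-0.0009  0.0017  0.005 ]
```

carry_out([
  {"linear":[0,-0.0005,-0.0005],"yaw":0.0},
  {"linear":[0,-0.0005,-0.0005],"yaw":0.0},
])

```text
t: 9.72
tool_pos: [0.6813, 0.1428, 0.241]
orientation: [-1.194, 1.237, -1.226]
force: [-4.9, -1.4, 0.3]
opening: 0.0117
```

```bash
python3 - <<'E'
from h import *
arc([1.85],.181)
E
```

```text
t 9.72 cur th 1.844 r 0.181 F [-4.9 -1.4  0.3] open 0.0117
1.85 [-0.0009  0.0003  0.001 ]
```

Open gently while holding still, then rise straight up.

carry_out([
  {"linear":[0,0,0],"yaw":0.0},
  {"linear":[0,0,0],"yaw":0.0},
  {"linear":[0,0,0],"yaw":0.0},
  {"linear":[0,0,0],"yaw":0.0},
], gripper=0.4)

```text
t: 10.22
tool_pos: [0.6815, 0.1428, 0.2411]
orientation: [-1.194, 1.236, -1.226]
force: [-0.5, 0.3, -0.4]
opening: 0.037
```

```bash
python3 - <<'E'
from h import *
arc([1.85],.181)
a=shot('wrist','w7')[1]; b=shot('side','s7')[1]
cv2.imwrite('pics/c7.png',np.hstack([a,cv2.resize(b[130:340,180:340],(288,384))]))
E
```

```text
t 10.22 cur th 1.845 r 0.1811 F [-0.5  0.3 -0.4] open 0.037
1.85 [-0.0009  0.0004  0.0009]
```

View pics/c7.png

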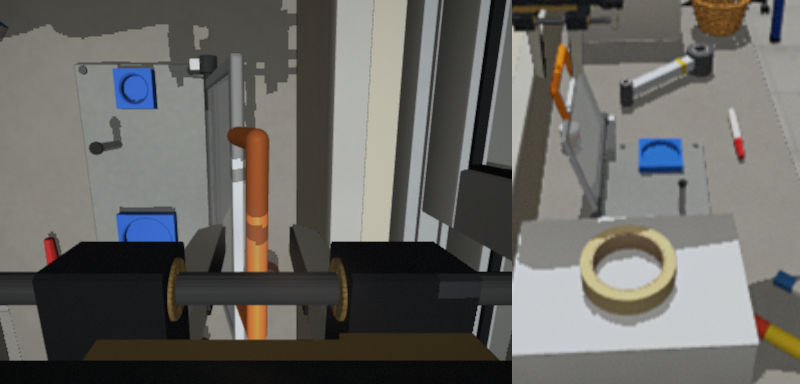

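carry_out([
  {"linear":[0,-0.01,0],"yaw":0.0},
  {"linear":[0,-0.03,0],"yaw":0.0},
  {"linear":[0,-0.055,0],"yaw":0.0},
  {"linear":[0.0,-0.075,0],"yaw":0.0},
  {"linear":[0.0,-0.075,-0.04],"yaw":0.0},
])

```text
t: 10.95
tool_pos: [0.6437, 0.1434, 0.3189]
orientation: [-1.19, 1.235, -1.228]
force: [-0.1, 0.7, 0.5]
opening: 0.0377
```

```bash
python3 - <<'E'
from h import *
plan([.45,-.20,.28],[.595,-.804])
p,im=shot('wrist','w8'); import pickle; pickle.dump(p,open('w8.pkl','wb'))
E
```

```text
t 10.95 tcp [0.6437 0.1434 0.3189] F [-0.1  0.7  0.5] open 0.0377
linear,yaw [array([ 0.3495,  0.037 , -0.1829]), np.float64(0.9025)] q6 0.17
```

View pics/w8.png

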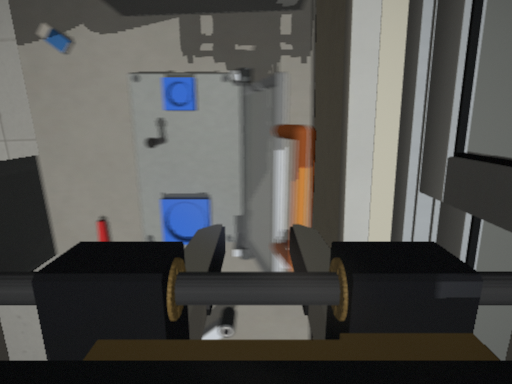

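carry_out([
  {"linear":[0.03,0,-0.03],"yaw":0.1},
  {"linear":[0.075,0,-0.06],"yaw":0.25},
  {"linear":[0.125,0.0,-0.085],"yaw":0.4},
  {"linear":[0.175,0.0,-0.11],"yaw":0.55},
  {"linear":[0.225,0.01,-0.135],"yaw":0.7},
], gripper=0.6)

```text
t: 11.62
tool_pos: [0.496, -0.0783, 0.3099]
orientation: [-0.767, 1.73, -1.722]
force: [0.7, -0.2, -0.0]
opening: 0.056
```

```bash
python3 - <<'E'
from h import *
plan([.44,-.22,.25],[.595,-.804])
E
```

```text
t 11.62 tcp [ 0.496  -0.0783  0.3099] F [ 0.7 -0.2 -0. ] open 0.056
linear,yaw [array([0.1428, 0.0594, 0.0536]), np.float64(0.1994)] q6 0.47
```

carry_out([
  {"linear":[0.05,0.02,0.02],"yaw":0.1},
  {"linear":[0.1,0.04,0.037],"yaw":0.2},
  {"linear":[0.143,0.059,0.054],"yaw":0.2},
  {"linear":[0.143,0.059,0.054],"yaw":0.2},
  {"linear":[0.143,0.059,0.054],"yaw":0.2},
])

```text
t: 12.25
tool_pos: [0.4408, -0.2204, 0.252]
orientation: [-0.61, 1.859, -1.853]
force: [1.7, 0.3, 0.4]
opening: 0.0558
```

```bash
python3 - <<'E'
from h import *
p,im=shot('wrist','w9'); import pickle; pickle.dump(p,open('w9.pkl','wb'))
plan([.4782,-.2047,.12],[.595,-.804])
shot('top','t9')
E
```

```text
t 12.3 tcp [ 0.4411 -0.22    0.2521] F [-0.   0.6 -0.4] open 0.0557
linear,yaw [array([-0.0386,  0.1322,  0.0101]), np.float64(0.0001)] q6 0.36
```

View pics/w9.png

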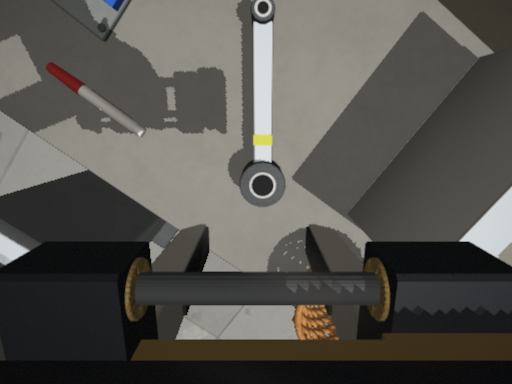

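View pics/t9.png

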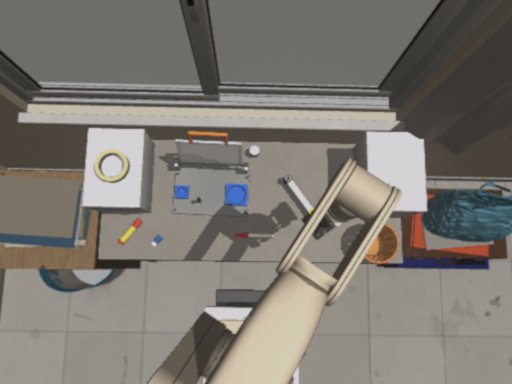

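```bash
python3 - <<'E'
from h import *
import pickle
p=pickle.load(open('w9.pkl','rb'));im=cv2.imread('pics/w9.png')
hsv=cv2.cvtColor(im,cv2.COLOR_BGR2HSV)
m=cv2.inRange(hsv,(22,120,80),(35,255,255));m[:120]=0;m[160:]=0;m[:,:240]=0;m[:,290:]=0
ys,xs=np.nonzero(m);print('band px',xs.mean(),ys.mean(),np.ptp(xs),np.ptp(ys))
b=onz(p,xs.mean(),ys.mean(),.04);print('band',b)
g=cv2.cvtColor(im,cv2.COLOR_BGR2GRAY)
w=(g>150).astype(np.uint8)
def ring(x0,x1,y0,y1):
    k=np.zeros_like(w);k[y0:y1,x0:x1]=w[y0:y1,x0:x1]
    cs,_=cv2.findContours(k,cv2.RETR_EXTERNAL,cv2.CHAIN_APPROX_NONE);c=max(cs,key=lambda c:len(c));return cv2.minEnclosingCircle(c)
hc=ring(240,290,168,205);ec=ring(248,278,0,19);print(hc,ec)
for z in (.05,): 
    h=onz(p,*hc[0],z);e=onz(p,*ec[0],z);print(h,e,np.linalg.norm(e-h))
for v in (40,80,120):
    q=np.nonzero(g[v,235:290]>150)[0]+235;print(v,q.min(),q.max(),onz(p,(q.min()+q.max())/2,v,.04))
d=(e-h)/np.linalg.norm(e-h);print('dir',d,'balance',h+.053*d,'band along',(b-h)@d)
E
```

```text
band px 262.0 139.5 18 9
band [ 0.47898069 -0.19962061  0.04      ]
((262.14093017578125, 184.9765167236328), 13.4739351272583) ((262.53961181640625, 7.242574214935303), 9.118322372436523)
[ 0.43630353 -0.23146531  0.05      ] [ 0.5896629  -0.11770116  0.05      ] 0.1909486298276123
40 253 272 [ 0.56629637 -0.13525573  0.04      ]
80 254 272 [ 0.53322066 -0.16062952  0.04      ]
120 254 271 [ 0.49742156 -0.1866132   0.04      ]
dir [0.80314467 0.59578406 0.        ] balance [ 0.47887019 -0.19988875  0.05      ] band along 0.05324850090488931
```

```bash
python3 - <<'E'
from h import *
plan([.479,-.1998,.1],[.5958,-.8031])
E
```

```text
t 12.35 tcp [ 0.4412 -0.2198  0.252 ] F [0.5 0.3 0.2] open 0.0557
linear,yaw [array([-0.0419,  0.1521,  0.0068]), np.float64(-0.0004)] q6 0.36
```

carry_out([
  {"linear":[-0.015,0.05,0.002],"yaw":0.0},
  {"linear":[-0.03,0.1,0.005],"yaw":0.0},
  {"linear":[-0.042,0.145,0.007],"yaw":0.0},
  {"linear":[-0.042,0.152,0.007],"yaw":0.0},
  {"linear":[-0.042,0.152,0.007],"yaw":0.0},
])

```text
t: 12.98
tool_pos: [0.4797, -0.1996, 0.1013]
orientation: [-0.612, 1.856, -1.852]
force: [0.2, 0.4, 1.0]
opening: 0.0559
```

```bash
python3 - <<'E'
from h import *
shot('wrist','w10')
plan([.479,-.1998,.017],[.5958,-.8031])
E
```

```text
t 13.03 tcp [ 0.4804 -0.2003  0.1024] F [ 0.3 -0.1  1.3] open 0.0561
linear,yaw [array([ 0.0011,  0.0854, -0.0013]), np.float64(0.0004)] q6 0.44
```

View pics/w10.png

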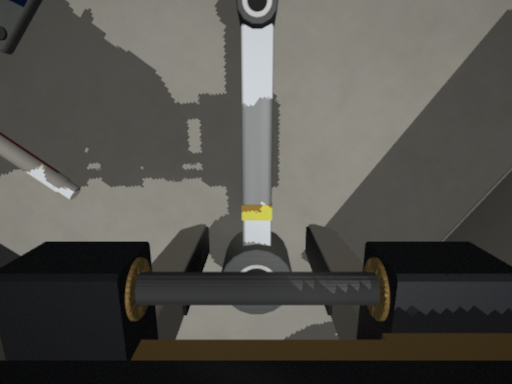

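carry_out([
  {"linear":[0.0005,0.03,-0.001],"yaw":0.0},
  {"linear":[0.001,0.055,-0.001],"yaw":0.0},
  {"linear":[0.001,0.075,-0.001],"yaw":0.0},
  {"linear":[0.001,0.084,-0.001],"yaw":0.0},
  {"linear":[0.001,0.0845,-0.001],"yaw":0.0},
])

```text
t: 13.65
tool_pos: [0.4799, -0.2005, 0.019]
orientation: [-0.609, 1.853, -1.854]
force: [0.2, -0.9, 0.1]
opening: 0.0559
```

```bash
python3 - <<'E'
from h import *
plan([.479,-.1998,.017],[.5958,-.8031])
p,im=shot('wrist','w11')
m=cv2.inRange(cv2.cvtColor(im,cv2.COLOR_BGR2HSV),(22,120,60),(35,255,255));ys,xs=np.nonzero(m[:,200:320]);print(xs.mean()+200,ys.mean(),onz(p,xs.mean()+200,ys.mean(),.04))
E
```

```text
t 13.65 tcp [ 0.4799 -0.2005  0.019 ] F [ 0.2 -0.9  0.1] open 0.0559
linear,yaw [array([ 0.0003,  0.002 , -0.0011]), np.float64(0.0002)] q6 0.43
243.8133971291866 267.7799043062201 [ 0.47259846 -0.19851466  0.04      ]
```

View pics/w11.png

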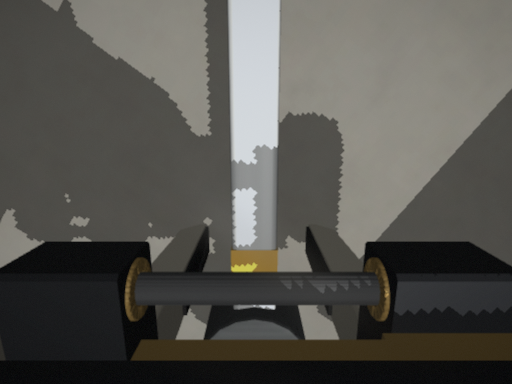

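carry_out([
  {"linear":[0.0,0.0015,-0.0005],"yaw":0.0},
  {"linear":[0.0,0.0015,-0.0005],"yaw":0.0},
  {"linear":[0.0,0.0015,-0.0005],"yaw":0.0},
  {"linear":[0.0,0.0015,-0.0005],"yaw":0.0},
  {"linear":[0.0,0.0015,-0.0005],"yaw":0.0},
], gripper=0, newtons=40)

```text
t: 14.32
tool_pos: [0.4797, -0.2, 0.0178]
orientation: [-0.609, 1.853, -1.854]
force: [-1.3, 1.9, 3.0]
opening: 0.022
```

```bash
python3 - <<'E'
from h import *
plan([.479,-.1998,.06],[.5958,-.8031]);print(robot.read_state()['wrist_torque'])
E
```

```text
t 14.32 tcp [ 0.4797 -0.2     0.0178] F [-1.3  1.9  3. ] open 0.022
linear,yaw [array([ 0.0003, -0.0422, -0.0005]), np.float64(0.0003)] q6 0.44
[ 0.42239948  0.32358539 -0.08370636]
```

Gripped at 22 mm. Lift a little and check.

carry_out([
  {"linear":[0.0,-0.008,0.0],"yaw":0.0},
  {"linear":[0.0,-0.02,0.0],"yaw":0.0},
  {"linear":[0.0,-0.035,0.0],"yaw":0.0},
  {"linear":[0.0,-0.045,0.0],"yaw":0.0},
  {"linear":[0.0,-0.045,0.0],"yaw":0.0},
])

```text
t: 14.95
tool_pos: [0.4805, -0.2006, 0.0644]
orientation: [-0.606, 1.85, -1.855]
force: [0.5, -0.5, -5.6]
opening: 0.0216
```

```bash
python3 - <<'E'
from h import *
plan([.479,-.1998,.12],[.5958,-.8031]);print(robot.read_state()['wrist_torque'])
a=shot('wrist','w12')[1]; b=shot('side','s12')[1]
cv2.imwrite('pics/c12.png',np.hstack([a,cv2.resize(b[90:240,220:332],(288,384),interpolation=cv2.INTER_CUBIC)]))
E
```

```text
t 14.95 tcp [ 0.4805 -0.2006  0.0644] F [ 0.5 -0.5 -5.6] open 0.0216
linear,yaw [array([ 0.0005, -0.0556, -0.0013]), np.float64(0.0002)] q6 0.44
[-0.01236208 -0.07303909  0.00382781]
```

View pics/c12.png

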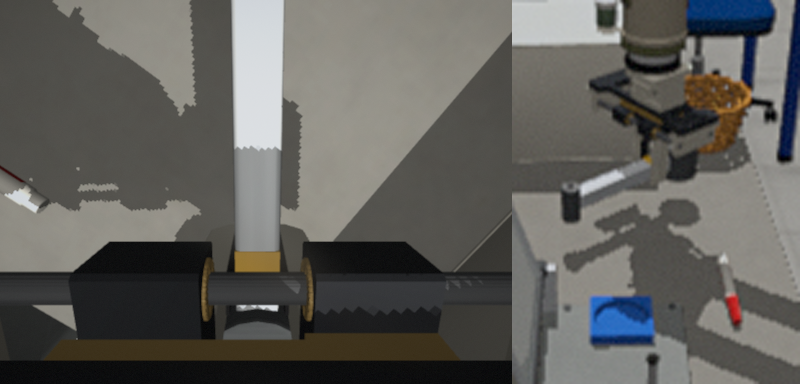

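```bash
python3 - <<'E'
from h import *
for f in ('w11','w12'):
    g=cv2.cvtColor(cv2.imread(f'pics/{f}.png'),cv2.COLOR_BGR2GRAY).astype(int)
    for v in (5,60,120,200,235):
        d=np.abs(np.diff(g[v])); l=205+np.argmax(d[205:250]); r=265+np.argmax(d[265:300]); print(f,v,l,r,r-l)
import pickle
p=pickle.load(open('w8.pkl','rb'));im=cv2.imread('pics/w8.png')
m=cv2.inRange(cv2.cvtColor(im,cv2.COLOR_BGR2HSV),(105,150,60),(125,255,255));m[:,:150]=0
cs,_=cv2.findContours(m,cv2.RETR_EXTERNAL,cv2.CHAIN_APPROX_NONE)
for c in cs:
    if cv2.contourArea(c)>200:
        x,y,w,h=cv2.boundingRect(c);print((x,y,w,h),onz(p,x+w/2-.5,y+h/2-.5,.024),onz(p,x,y,.024),onz(p,x+w,y+h,.024))
E
```

```text
w11 5 227 279 52
w11 60 228 278 50
w11 120 229 277 48
w11 200 232 275 43
w11 235 233 287 54
w12 5 231 283 52
w12 60 232 282 50
w12 120 233 281 48
w12 200 234 296 62
w12 235 234 279 45
(163, 199, 46, 45) [0.53007938 0.0605785  0.024     ] [0.49878314 0.09688507 0.024     ] [0.56399242 0.02119555 0.024     ]
(164, 77, 30, 33) [0.53659333 0.24983697 0.024     ] [0.51837889 0.27158396 0.024     ] [0.55655962 0.22615373 0.024     ]
```

```bash
python3 - <<'E'
from h import *
p=robot.camera_params('top');im=cv2.imread('pics/t9.png')
def go(p,im,roi):
    hsv=cv2.cvtColor(im,cv2.COLOR_BGR2HSV);m=cv2.inRange(hsv,(105,120,50),(125,255,255));k=np.zeros_like(m);x0,x1,y0,y1=roi;k[y0:y1,x0:x1]=m[y0:y1,x0:x1]
    cs,_=cv2.findContours(k,cv2.RETR_EXTERNAL,cv2.CHAIN_APPROX_NONE)
    for c in cs:
        if cv2.contourArea(c)>80:
            M=cv2.moments(cv2.convexHull(c)); print(onz(p,M['m10']/M['m00'],M['m01']/M['m00'],.024),cv2.contourArea(c))
go(p,im,(165,260,170,215))
p=robot.camera_params('side');go(p,cv2.imread('pics/s12.png'),(200,330,190,270))
E
```

```text
[0.54019395 0.24644382 0.024     ] 129.0
[0.53427608 0.05833686 0.024     ] 390.5
[0.53369489 0.06917723 0.024     ] 396.0
```

```bash
python3 - <<'E'
from h import *
plan([.515,-.03,.15],[.9996,-.03])
E
```

```text
t 15.05 tcp [ 0.4794 -0.2     0.0628] F [-0.3 -1.3 -5.1] open 0.022
linear,yaw [array([-0.1302, -0.0869, -0.1152]), np.float64(-0.9023)] q6 0.44
```

carry_out([
  {"linear":[0,-0.025,0],"yaw":0.0},
  {"linear":[-0.015,-0.055,-0.013],"yaw":-0.06},
  {"linear":[-0.045,-0.08,-0.038],"yaw":-0.18},
  {"linear":[-0.075,-0.088,-0.065],"yaw":-0.32},
  {"linear":[-0.105,-0.088,-0.092],"yaw":-0.46},
])

```text
t: 15.68
tool_pos: [0.509, -0.0625, 0.1516]
orientation: [-0.945, 1.542, -1.546]
force: [0.3, -0.2, -5.1]
opening: 0.0219
```

```bash
python3 - <<'E'
from h import *
plan([.536,.05,.15],[.9996,-.03])
E
```

```text
t 15.68 tcp [ 0.509  -0.0625  0.1516] F [ 0.3 -0.2 -5.1] open 0.0219
linear,yaw [array([-0.1126,  0.0018, -0.0267]), np.float64(-0.438)] q6 0.24
```

carry_out([
  {"linear":[-0.03,0,-0.006],"yaw":-0.1},
  {"linear":[-0.06,0,-0.013],"yaw":-0.22},
  {"linear":[-0.085,0,-0.02],"yaw":-0.34},
  {"linear":[-0.105,0,-0.025],"yaw":-0.42},
  {"linear":[-0.1126,0.001,-0.027],"yaw":-0.438},
])

```text
t: 16.3
tool_pos: [0.5353, 0.0511, 0.15]
orientation: [-1.192, 1.228, -1.231]
force: [-0.7, -0.7, -6.0]
opening: 0.0217
```

```bash
python3 - <<'E'
from h import *
plan([.536,.1115,.115],[.9996,-.03])
E
```

```text
t 16.3 tcp [0.5353 0.0511 0.15  ] F [-0.7 -0.7 -6. ] open 0.0217
linear,yaw [array([-0.0604,  0.035 , -0.0012]), np.float64(0.0016)] q6 0.03
```

carry_out([
  {"linear":[-0.02,0.005,0],"yaw":0.0},
  {"linear":[-0.04,0.015,0],"yaw":0.0},
  {"linear":[-0.055,0.025,-0.001],"yaw":0.0},
  {"linear":[-0.06,0.035,-0.001],"yaw":0.001},
  {"linear":[-0.0604,0.035,-0.001],"yaw":0.001},
])

```text
t: 16.92
tool_pos: [0.5351, 0.1115, 0.1135]
orientation: [-1.194, 1.23, -1.231]
force: [0.7, 0.5, -6.3]
opening: 0.0217
```

```bash
python3 - <<'E'
from h import *
plan([.536,.1115,.102],[.9996,-.03])
a=shot('wrist','w13')[1]; b=shot('side','s13')[1];c=shot('top','t13')[1]
cv2.imwrite('pics/c13.png',np.hstack([a,cv2.resize(b[130:270,180:285],(288,384),interpolation=cv2.INTER_CUBIC)]))
cv2.imwrite('pics/tz13.png',cv2.resize(c[120:240,150:290],None,fx=4,fy=4,interpolation=cv2.INTER_CUBIC))
E
```

```text
t 16.93 tcp [0.5351 0.1115 0.1135] F [ 0.7  0.5 -6.3] open 0.0217
linear,yaw [array([-0.    ,  0.0115,  0.0008]), np.float64(0.0011)] q6 0.14
```

View pics/c13.png

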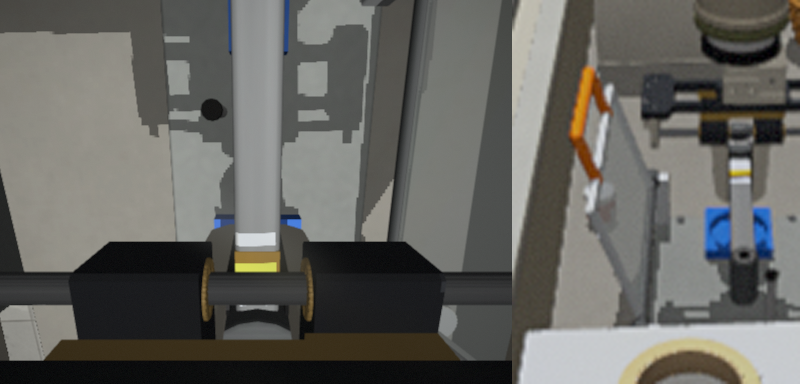

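View pics/tz13.png

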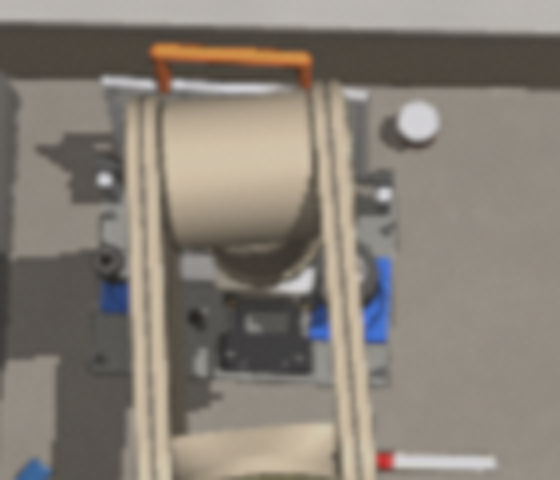

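carry_out([
  {"linear":[0,0.003,0.0005],"yaw":0.001},
  {"linear":[0,0.007,0.0008],"yaw":0.001},
  {"linear":[0,0.0105,0.0008],"yaw":0.001},
  {"linear":[0,0.0115,0.0008],"yaw":0.001},
  {"linear":[0,0.0115,0.0008],"yaw":0.001},
])

```text
t: 17.7
tool_pos: [0.5372, 0.111, 0.1037]
orientation: [-1.191, 1.229, -1.233]
force: [-0.3, 0.3, -5.2]
opening: 0.0217
```

```bash
python3 - <<'E'
from h import *
plan([.536,.1115,.102],[.9996,-.03])
s,p0,R=tool();print(R.round(4),np.abs(s['dq']).max())
pw,a=shot('wrist','w14'); ps,b=shot('side','s14'); pt=robot.camera_params('top'); c=shot('top','t14')[1]
# predicted top centres of hub and eye, seats
ey=np.array([.03,.9996,0]); g=np.array([.536,.1115,0])
for n,X in [('hubtop',g-.053*ey+[0,0,.134]),('eyetop',g+.137*ey+[0,0,.134]),('eyebottom',g+.137*ey+[0,0,.084])]:
    print(n,'side',proj(ps,X).round(1),'top',proj(pt,X).round(1))
cv2.imwrite('pics/sz14.png',cv2.resize(b[140:270,170:330],None,fx=4.5,fy=4.5,interpolation=cv2.INTER_CUBIC))
cv2.imwrite('pics/tz14.png',cv2.resize(c[120:240,150:290],None,fx=4,fy=4,interpolation=cv2.INTER_CUBIC))
E
```

```text
t 17.7 tcp [0.5372 0.111  0.1037] F [-0.3  0.3 -5.2] open 0.0217
linear,yaw [array([-0.0004,  0.0017, -0.0013]), np.float64(-0.0008)] q6 0.14
[[-3.080e-02  4.200e-03  9.995e-01]
 [-9.995e-01  5.000e-04 -3.080e-02]
 [-7.000e-04 -1.000e+00  4.200e-03]] 0.005087585374675921
hubtop side [261.8 182.7] top [234.7 188.5]
eyetop side [263.7 226.3] top [175.8 185.7]
eyebottom side [263.6 241.2] top [178.2 188.4]
```

View pics/sz14.png

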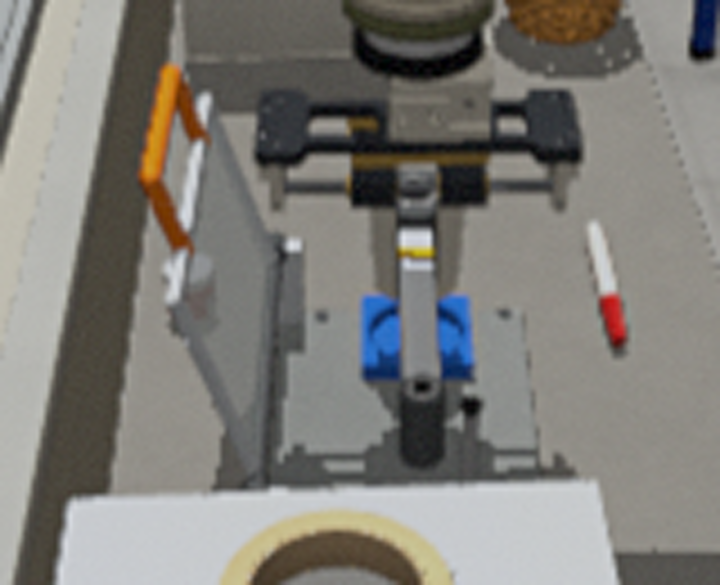

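View pics/w14.png

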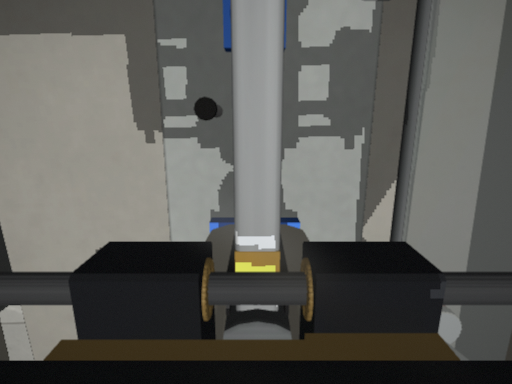

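View pics/tz14.png

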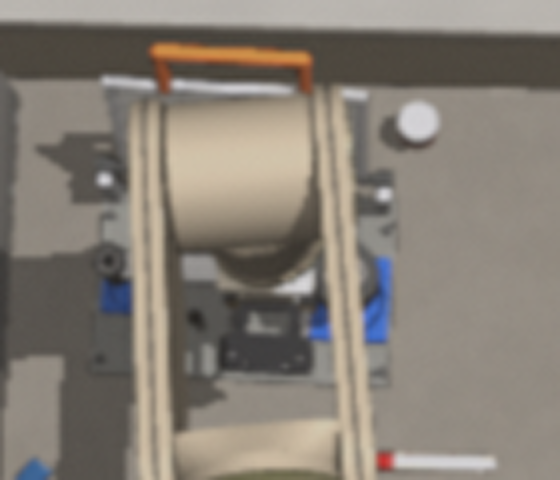

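```bash
python3 - <<'E'
from h import *
ps=robot.camera_params('side');pt=robot.camera_params('top')
def tri(a,b):
    A=[];B=[]
    for (c,d) in (ray(ps,*a),ray(pt,*b)):
        d=d/np.linalg.norm(d);M=np.eye(3)-np.outer(d,d);A.append(M);B.append(M@c)
    return np.linalg.solve(sum(A),sum(B))
def dark(im,x0,y0,k=7):
    # hole centroid
    s=255-im[y0-k:y0+k+1,x0-k:x0+k+1].mean(2); return s
s=cv2.imread('pics/s14.png');t=cv2.imread('pics/t14.png')
print('eye',tri(((422+.5)/4.5-.5+170,(385+.5)/4.5-.5+140),((108+.5)/4-.5+150,(262+.5)/4-.5+120)))
print('hub',onz(pt,(355+.5)/4-.5+150,(273+.5)/4-.5+120,.135))
for X in ([.54,.248,.134],[.534,.058,.134]): print(proj(ps,np.array(X)),proj(pt,np.array(X)))
cv2.imwrite('pics/tzz.png',cv2.resize(t[172:212,165:255],None,fx=8,fy=8,interpolation=cv2.INTER_CUBIC))
E
```

```text
eye [0.54123013 0.24561615 0.13546285]
hub [0.53660517 0.04673231 0.135     ]
[263.76111895 226.20341955] [175.90685277 185.70652109]
[261.92652557 182.5446841 ] [234.87253938 188.65755648]
```

View pics/tzz.png

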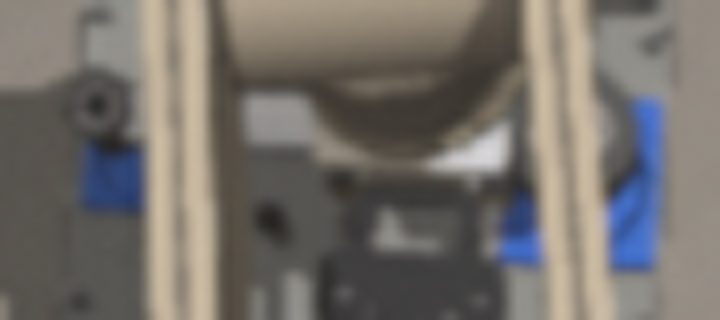

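carry_out([
  {"linear":[-0.001,0.0015,-0.001],"yaw":0.0},
  {"linear":[-0.001,0.0015,-0.001],"yaw":0.0},
  {"linear":[-0.001,0.0015,-0.001],"yaw":0.0},
  {"linear":[-0.001,0.0015,-0.001],"yaw":0.0},
  {"linear":[-0.001,0.0015,-0.001],"yaw":0.0},
])

```text
t: 18.48
tool_pos: [0.5366, 0.1121, 0.1026]
orientation: [-1.19, 1.229, -1.234]
force: [-0.2, -0.0, -4.9]
opening: 0.0218
```

```bash
python3 - <<'E'
from h import *
plan([.536,.1118,.102],[.9996,-.03])
s,_,R=tool(); print(np.abs(s['dq']).max(),s['wrist_torque'],R[:,1])
b=shot('side','s15')[1]; c=shot('top','t15')[1]
cv2.imwrite('pics/c15.png',np.hstack([b[100:360,160:410],c[120:380-0,90:420]]))
plan([.536,.1118,.102],[.9996,-.03])
E
```

```text
t 18.48 tcp [0.5366 0.1121 0.1026] F [-0.2 -0.  -4.9] open 0.0218
linear,yaw [array([ 0.0003,  0.0006, -0.0006]), np.float64(-0.0008)] q6 0.14
0.0018285222066962673 [-0.03899297 -0.04380013  0.027932  ] [ 4.85803724e-03  5.74501229e-04 -9.99988035e-01]
t 18.57 tcp [0.5365 0.1121 0.1025] F [ 0.2  1.  -5.3] open 0.0217
linear,yaw [array([ 0.0003,  0.0005, -0.0005]), np.float64(-0.0008)] q6 0.14
```

View pics/c15.png

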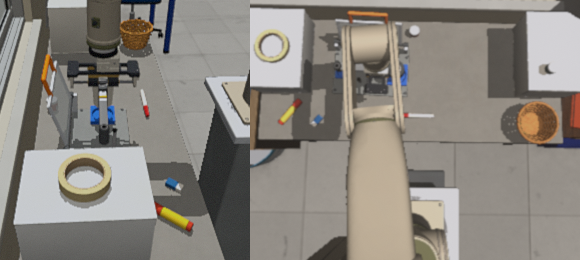

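The cover is standing open, the lever is held still and level, and the bystanders look untouched. Handing in.

```bash
python3 -c "
from plant import robot
print(robot.close_job())"
```

```text
the job is handed in; nothing more can be done
None
```

I opened the cover, then picked up the lever, and handed the job in at about 18.6 s with the lever still held over the seats.

- **Cover:** I swung it up by the orange bar with a light 6 N pinch, at about 0.4 rad/s, until it met its stop at about 1.85 rad. The push at the stop was about 13 N. I then eased off and let go, and the cover stayed open in every later picture.
- **Lever:** I gripped it at the yellow band with 40 N. It now hangs with its underside about 6 cm above the blue seat tops, hub over the large seat and eye over the small one.

**Last checks:**
- **Position:** the gripper was within about 1 mm of the planned pose. The joints were almost still, and the tool was about 0.3° off vertical.
- **Grip:** the wrist force showed only the lever's weight, about 5 N, with very little twist. The lever had not tilted in the grip when I checked just after lifting it.
- **Bystanders:** the basket, pot, marker, eraser and glue stick looked unmoved; I did not measure them.

**Disagreements:**
- **Eye and hub positions:** the top camera put the eye about 3 mm toward the hub and the partly hidden hub about 2 mm toward the eye. These can't both be true, and the side and wrist views agreed to about 1 mm or a pixel, so I shifted only about 1 mm.
- **Bar's arc:** the bar followed a path a few millimetres higher than the nominal hinge height. I corrected for this during the swing, and side forces stayed below about 10 N.

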